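# Feel out the tired spring among three block cushions and mark it

### The job

Three sprung printing-block cushions stand on the print bench, one with a tired spring. Working from the robot's left to its right, press each cork pad about a centimetre down with the fingertips and let it spring back, to feel which gives most easily; then push the red tag on the same base plate as that softest pad fully down to mark it. Leave the other two tags up, and do not lift or shift the seal, the bowl or the rubbing block.

Things in the scene. Friction and masses are not known exactly. Their poses are not given: they have to be found in the camera images.
- pad_left_top (a point): centre of the top of the left pad (seen from the robot; +y is left): round, blue with cork face, 64 mm across, on a coil spring at the near end of a dark steel plate (185 x 80 x 12 mm, fixed). Level, 75 mm above the bench when up; slides straight down up to 20 mm and springs back. The point moves with the pad; its x axis points to this pad's own tag, 95 mm away, z up.
- pad_left (a joint): how far that pad is pressed down, m: 0 up, 0.020 at its stop. It starts to give at about 1 N; from there the force grows linearly, differently for each pad: fully down takes roughly 5 N for the softest, 12 N and 21 N for the other two. They look alike, and which spring is where changes each time.
- tag_left_top (a point): centre of the top of the tag on the same base plate as pad_left: a red square cap 34 x 34 x 8 mm on a yellow stem over a white guide block (30 x 44 mm, its top 50 mm above the bench), on the far side of the pad from the robot. Top at about 72 to 76 mm above the bench when up, 58 mm when fully down. The point moves with the tag; z up.
- tag_left (a joint): how far that tag is pushed down, m: starts at 0 to 0.004 (up), 0.018 is fully down with the cap on its guide block. It has no spring: it moves down under about 4 N and stays where it is left.
- pad_middle_top (a point): centre of the top of the middle pad (seen from the robot; +y is left): round, blue with cork face, 64 mm across, on a coil spring at the near end of a dark steel plate (185 x 80 x 12 mm, fixed). Level, 75 mm above the bench when up; slides straight down up to 20 mm and springs back. The point moves with the pad; its x axis points to this pad's own tag, 95 mm away, z up.
- pad_middle (a joint): how far that pad is pressed down, m: 0 up, 0.020 at its stop. It starts to give at about 1 N; from there the force grows linearly, differently for each pad: fully down takes roughly 5 N for the softest, 12 N and 21 N for the other two. They look alike, and which spring is where changes each time.
- tag_middle_top (a point): centre of the top of the tag on the same base plate as pad_middle: a red square cap 34 x 34 x 8 mm on a yellow stem over a white guide block (30 x 44 mm, its top 50 mm above the bench), on the far side of the pad from the robot. Top at about 72 to 76 mm above the bench when up, 58 mm when fully down. The point moves with the tag; z up.
- tag_middle (a joint): how far that tag is pushed down, m: starts at 0 to 0.004 (up), 0.018 is fully down with the cap on its guide block. It has no spring: it moves down under about 4 N and stays where it is left.
- pad_right_top (a point): centre of the top of the right pad (seen from the robot; +y is left): round, blue with cork face, 64 mm across, on a coil spring at the near end of a dark steel plate (185 x 80 x 12 mm, fixed). Level, 75 mm above the bench when up; slides straight down up to 20 mm and springs back. The point moves with the pad; its x axis points to this pad's own tag, 95 mm away, z up.
- pad_right (a joint): how far that pad is pressed down, m: 0 up, 0.020 at its stop. It starts to give at about 1 N; from there the force grows linearly, differently for each pad: fully down takes roughly 5 N for the softest, 12 N and 21 N for the other two. They look alike, and which spring is where changes each time.
- tag_right_top (a point): centre of the top of the tag on the same base plate as pad_right: a red square cap 34 x 34 x 8 mm on a yellow stem over a white guide block (30 x 44 mm, its top 50 mm above the bench), on the far side of the pad from the robot. Top at about 72 to 76 mm above the bench when up, 58 mm when fully down. The point moves with the tag; z up.
- tag_right (a joint): how far that tag is pushed down, m: starts at 0 to 0.004 (up), 0.018 is fully down with the cap on its guide block. It has no spring: it moves down under about 4 N and stays where it is left.
- seal: loose wooden hand seal standing upright, 28 mm across, 56 mm tall, origin under its centre; leave alone
- bowl: loose blue ceramic bowl, 90 mm across, 45 mm tall, origin under its centre; leave alone
- rubber_brush: loose wooden rubbing block lying on the bench, 110 x 50 mm with a ridge along the top, 42 mm tall, origin under its centre, x along its length; leave alone

How it is judged:
By the outcome, as a careful person would: the job done as asked, in the order asked, and still so for the second after the job is handed in, with the robot touching nothing.
It also fails if it takes over 48 s, if anything falls off the work surface, if the arm or the gripper's body presses on something with over 40 N, if the wrist force passes 120 N, or if a joint passes its speed limit or range.

### The arm

A 6-joint arm with a two-finger parallel gripper is mounted at the origin on the work surface. World frame = base frame: x ahead of the robot, y to its left, z up, the work surface at z = 0. Lengths are in m, angles in degrees, forces in N, time in s.
With the tool pointing down it reaches from about 0.25 to 0.775 m from the base axis. Payload 8.9 kg.
Tool frame: the origin (TCP) lies between the finger pads; the fingertips stand 8 mm ahead of it and the grasp point (between the pads) lies 11 mm behind it; z points along the fingers, y is the direction in which the jaws open and shut (so a half turn about z gives the same grasp; the last joint's range is limited). The gripper opens to 85 mm and grips with 20 to 120 N. Pads are 22 mm wide; open, the fingers measure 114 mm over their backs; the gripper's body (76 mm by 85 mm) begins 54 mm behind the grasp point. The pads swing forward as they close: fully open they stand 13 mm farther back than shut.
Start: joints at [66.217, 16.656, -8.789, 64.555, 0, 82.019], TCP at [0.143, 0.505, 0.2] pointing down, gripper open.
Joint ranges: [-144.48, 144.48], [-52.06, 99.96], [-74.48, 78.29], [-112.23, 115.85], [-86.99, 84.42], [-180, 180]. Speed limits (degrees/s): [127.2, 127.2, 159.86, 180, 180, 180].

### API

Orientations are given as a 3x3 rotation matrix whose columns are the frame's x, y, z axes.
In Python, from bench import telemetry, eyes, workorder gives the robot as it stands.
- The arm moves only by the tool servo_tool, never from a script. Its argument "plan" is a list of rows, each a list of 3 entries, a list of its own where there are three numbers: the shift along the tool's x, y, z in units of 0.02 m (1.0 is 0.02 m), then the turn about the tool's z in units of 5 degrees (1.0 is 5 degrees), then the closure, from 0 (fully open) to 1 (shut). In form: [[[tx, ty, tz], spin, jaw], ...]. A call has 1 to 5 rows; each row shifts and turns the commanded pose from where the row before left it, along the tool's axes as they then stand; what a row does not reach is not made up. A row lasts 1/12 s, in which the tool goes at most 41.7 mm and 7.16 degrees, less where a joint would pass 70% of its speed; a pose out of reach is approached as far as the arm can. A call with a number of a shift or a turn outside -1 to 1 is refused whole. A call with a gripper value outside its range is refused whole. The fingers move at their own pace and stop on an object; "newtons" is the grip in N (left out, the last holds). Time passes only in rows, so rows that do not move let the fingers close. It gives the time, the measured TCP pose, the force and the opening at its end, in the units of the state.
- telemetry.observe(): the state, without advancing time (a new reading comes with each control period).
- eyes.camera(name): name is "side" or "top"; returns the picture (420x560x3 uint8, red, green, blue); there is no depth.
- eyes.camera_params(name): a dict with "intrinsics" (3x3 intrinsics, pixels), "world_from_camera" (4x4, takes a point from camera to world coordinates). Camera axes: x right, y up, looking along -z (the intrinsics and any distortion apply to the point x, -y, -z); pixel columns grow to the right and rows downward; lengths in m; the calibration is good to about 2 mm. A picture is of the moment at which its call begins. camera_params takes no time and is no camera call.
- workorder.hand_in(): hands the job in, once; it reports no verdict.
The state is a dict: "time_s": time; "q": joint angles; "joint_velocities": joint speeds; "tau": joint torques, N m; "eef_pos": TCP position; "orientation": TCP orientation; "contact_force": force on the tool from outside, world axes, zero at the start; "wrist_torque": the same for the moment, N m; "grip_width": finger opening in m.
Only numpy, scipy, OpenCV 4.12 (cv2) and the standard library are available. Lean on these libraries where they do the work, as an engineer would, in place of code of your own. Each camera call takes 0.05 s, during which the arm holds its last target.

## Working session

There is one attempt and no reset: what is moved stays moved. The work goes in short steps, Python scripts to look and compute and a tool call to move; the robot and the scene stay as the last step left them, time stands still between calls to the robot, and variables do not carry over. Pictures are saved under pics/ and viewed, and the job is handed in when it is done.

Besides the shell and the picture viewer there is one more tool, called after "Request:" as a command line: name --argument value ..., lists and objects as JSON in quotes. servo_tool: Moves the arm, as the interface text tells. Its arguments: {"type":"object","properties":{"plan":{"type":"array","items":{"type":"array"}},"newtons":{"type":"number"}},"required":["plan"]}

```bash
mkdir -p pics
python3 - <<'E'
from bench import telemetry, eyes
import cv2,json,numpy as np
np.set_printoptions(precision=4,suppress=True)
for n in("top","side"):
    im=eyes.camera(n); cv2.imwrite(f"pics/{n}0.png",im[:,:,::-1])
    p=eyes.camera_params(n); print(n,{k:np.array(v) if not isinstance(v,(str,)) else v for k,v in p.items()})
print(telemetry.observe())
E
```

```text
top {'intrinsics': array([[541.969 ,   0.    , 276.5576],
       [  0.    , 541.969 , 216.1799],
       [  0.    ,   0.    ,   1.    ]]), 'world_from_camera': array([[-0.027 ,  0.9938, -0.1079,  0.367 ],
       [-0.9996, -0.0265,  0.0061,  0.0035],
       [ 0.0032,  0.108 ,  0.9941,  1.5971],
       [ 0.    ,  0.    ,  0.    ,  1.    ]])}
side {'intrinsics': array([[427.5918,   0.    , 275.2258],
       [  0.    , 427.5918, 209.708 ],
       [  0.    ,   0.    ,   1.    ]]), 'world_from_camera': array([[-0.9875,  0.0882, -0.1309,  0.4016],
       [-0.1578, -0.5687,  0.8073,  0.8195],
       [-0.0032,  0.8178,  0.5755,  0.6703],
       [ 0.    ,  0.    ,  0.    ,  1.    ]])}
{'time_s': 0.1, 'q': array([66.2173, 16.6871, -8.8237, 64.5573, -0.    , 82.0193]), 'joint_velocities': array([ 0.1008, -0.1352,  0.087 ,  0.0624,  0.0011, -0.0172]), 'tau': array([  0.001 , -53.7976,  33.192 ,   0.0093,  -0.0002,  -0.    ]), 'eef_pos': array([0.1428, 0.5048, 0.199 ]), 'orientation': array([[-0.9622,  0.2723, -0.0005],
       [ 0.2723,  0.9622, -0.0011],
       [ 0.0002, -0.0012, -1.    ]]), 'contact_force': array([0.2105, 0.5532, 0.3397]), 'wrist_torque': array([-0.0339, -0.0261,  0.0159]), 'grip_width': 0.08546226591449907}
```

View pics/top0.png

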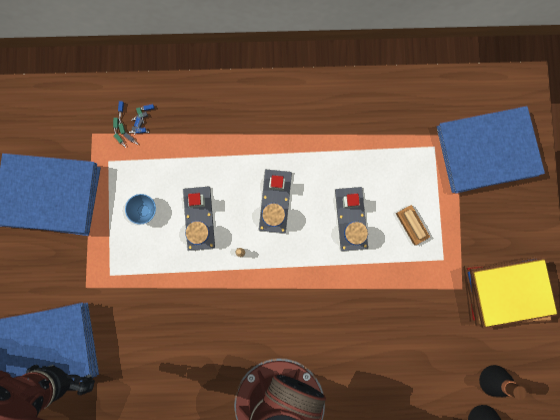

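View pics/side0.png

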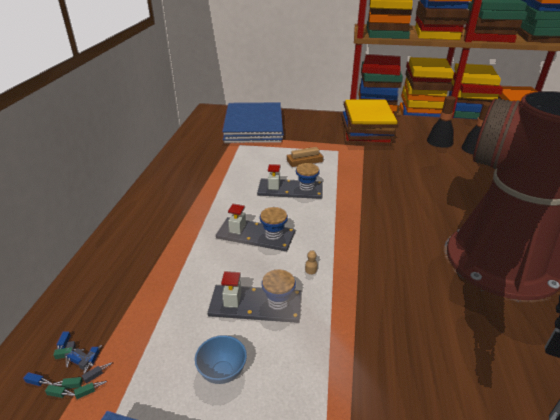

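The top view shows pads near (197,233), (273,215) and (355,233), with tags near (196,200), (277,182) and (352,200). The seal is at (240,252), the bowl at (140,208) and the rubbing block at (413,225). I'll refine these with masks.

```bash
cat > h.py <<'E'
import numpy as np,cv2
from bench import eyes
def ray(n,uv,z):
    p=eyes.camera_params(n);K=np.array(p["intrinsics"]);T=np.array(p["world_from_camera"])
    d=np.linalg.inv(K)@[uv[0],uv[1],1];d=T[:3,:3]@(d*[1,-1,-1]);o=T[:3,3]
    return o+d*(z-o[2])/d[2]
def proj(n,P):
    p=eyes.camera_params(n);K=np.array(p["intrinsics"]);T=np.linalg.inv(np.array(p["world_from_camera"]))
    c=T[:3,:3]@P+T[:3,3];u=K@(c*[1,-1,-1]);return u[:2]/u[2]
def blobs(n,im,lo,hi,amin,amax,z,lo2=None,hi2=None):
    h=cv2.cvtColor(im,cv2.COLOR_RGB2HSV);m=cv2.inRange(h,lo,hi)
    if lo2: m|=cv2.inRange(h,lo2,hi2)
    k,l,s,c=cv2.connectedComponentsWithStats(m)
    return [(c[i].round(1),s[i].tolist(),ray(n,c[i],z).round(4)) for i in range(1,k) if amin<s[i][4]<amax]
E
python3 - <<'E'
from h import *
for n in("top","side"):
    im=cv2.imread(f"pics/{n}0.png")[:,:,::-1].copy()
    print(n,"red")
    for b in blobs(n,im,(0,170,90),(4,255,255),40,400,.074,(174,170,90),(180,255,255)):print(*b)
    print("cork")
    for b in blobs(n,im,(8,70,120),(20,190,255),100,900,.075):print(*b)
im=cv2.imread("pics/top0.png");c=im[150:270,100:450];cv2.imwrite("pics/c0.png",cv2.resize(c,None,fx=2.2,fy=2.2,interpolation=2))
E
```

```text
top red
[276.7 181. ] [271, 176, 12, 11, 117] [ 0.6331 -0.009   0.074 ]
[194.  198.9] [188, 193, 13, 12, 124] [0.588  0.2268 0.074 ]
[352.7 199.5] [347, 194, 12, 12, 125] [ 0.5742 -0.2231  0.074 ]
cork
[297.8  85.8] [261, 85, 69, 3, 102] [ 0.9109 -0.0778  0.075 ]
[273.3 214.2] [263, 204, 22, 22, 380] [0.538  0.0033 0.075 ]
[413.1 224.5] [397, 205, 33, 40, 637] [ 0.4985 -0.3905  0.075 ]
[196.5 232.2] [186, 222, 22, 22, 386] [0.4929 0.2207 0.075 ]
[356.2 232.7] [346, 222, 22, 22, 383] [ 0.4793 -0.2287  0.075 ]
[402.1 346.9] [379, 345, 51, 5, 176] [ 0.161  -0.3417  0.075 ]
[187.8 352.9] [165, 351, 50, 5, 162] [0.1609 0.2483 0.075 ]
side red
[361.2  18.1] [358, 0, 8, 38, 194] [ 0.3218 -2.2903  0.074 ]
[442.9  28.3] [422, 25, 41, 7, 158] [-0.1665 -2.0617  0.074 ]
[355.6  70.7] [351, 45, 10, 54, 252] [ 0.3517 -1.1452  0.074 ]
[381.4  68.7] [363, 64, 37, 11, 336] [ 0.2358 -1.1917  0.074 ]
[273.4 168. ] [268, 165, 11, 7, 64] [ 0.5744 -0.2177  0.074 ]
[235.9 209. ] [229, 205, 15, 10, 100] [ 0.6321 -0.0052  0.074 ]
[228.9 279.3] [222, 273, 15, 13, 146] [0.5898 0.2321 0.074 ]
cork
[307.1 168.4] [296, 163, 23, 13, 217] [ 0.4804 -0.2279  0.075 ]
[273.1 214.7] [261, 207, 26, 17, 333] [0.5387 0.0055 0.075 ]
[309.9 266.6] [305, 261, 11, 13, 102] [0.4356 0.1721 0.075 ]
[278.1 281.1] [263, 269, 32, 25, 601] [0.4932 0.223  0.075 ]
```

View pics/c0.png

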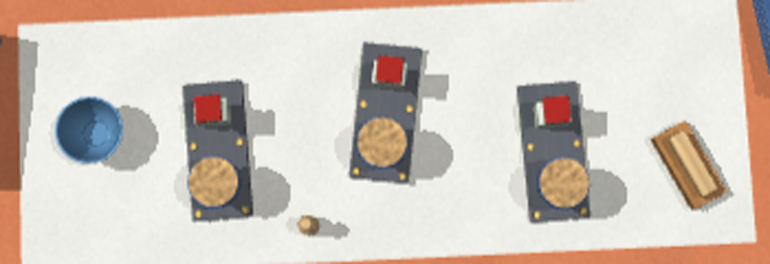

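Request:
servo_tool --plan '[[[0, 0, 0], -1, 1], [[0, 0, 0], -1, 1], [[0, 0, 0], -1, 1], [[0, 0, 0], -0.16, 1], [[0, 0, 0], 0, 1]]' --newtons 20

```text
time_s: 0.52
eef_pos: [0.1429, 0.505, 0.1993]
orientation: [[-1.0, 0.001, -0.0], [0.001, 1.0, -0.0], [0.0, -0.0, -1.0]]
contact_force: [0.4, 0.0, 0.8]
grip_width: 0.0254
```

Request:
servo_tool --plan '[[[-0.5, -0.5, 0], 0, 1], [[-1, -0.8, 0], 0, 1], [[-1, -0.8, 0], 0, 1], [[-1, -0.8, 0], 0, 1], [[-1, -0.8, 0], 0, 1]]'

```text
time_s: 0.93
eef_pos: [0.2336, 0.4303, 0.1994]
orientation: [[-1.0, 0.003, -0.0], [0.003, 1.0, -0.0], [0.0, -0.0, -1.0]]
contact_force: [-0.4, 1.0, 0.4]
grip_width: 0.0001
```

Request:
servo_tool --plan '[[[-1, -0.8, 0], 0, 1], [[-1, -0.8, 0], 0, 1], [[-1, -0.8, 0], 0, 1], [[-1, -0.8, 0], 0, 1], [[-1, -0.8, 0], 0, 1]]'

```text
time_s: 1.35
eef_pos: [0.3338, 0.3502, 0.1995]
orientation: [[-1.0, 0.003, -0.0], [0.003, 1.0, 0.0], [0.0, 0.0, -1.0]]
contact_force: [0.2, 0.5, -0.9]
grip_width: 0.0004
```

Request:
servo_tool --plan '[[[-1, -0.8, 0], 0, 1], [[-1, -0.8, 0], 0, 1], [[-1, -0.8, 0], 0, 1], [[-1, -0.8, 0], 0, 1], [[-1, -0.8, 0], 0, 1]]'

```text
time_s: 1.77
eef_pos: [0.4338, 0.2702, 0.1995]
orientation: [[-1.0, 0.003, -0.0], [0.003, 1.0, -0.0], [0.0, -0.0, -1.0]]
contact_force: [1.3, 0.4, 0.1]
grip_width: -0.0001
```

Request:
servo_tool --plan '[[[-1, -0.8, 0], 0, 1], [[-1, -0.8, 0.5], 0, 1], [[-1, -0.8, 1], 0, 1], [[0, 0, 1], 0, 1], [[0, 0, 1], 0, 1]]'

```text
time_s: 2.18
eef_pos: [0.4941, 0.222, 0.1285]
orientation: [[-1.0, 0.005, 0.0], [0.005, 1.0, 0.0], [-0.0, 0.0, -1.0]]
contact_force: [-1.0, -0.3, 0.3]
grip_width: -0.0005
```

Request:
servo_tool --plan '[[[0, 0, 1], 0, 1], [[0, 0, 0.5], 0, 1], [[0, 0, 0], 0, 1], [[0, 0, 0], 0, 1]]'

```text
time_s: 2.52
eef_pos: [0.4928, 0.2232, 0.0997]
orientation: [[-1.0, 0.001, -0.001], [0.001, 1.0, -0.0], [0.001, -0.0, -1.0]]
contact_force: [-0.6, 0.9, 1.0]
grip_width: -0.0003
```

Run:
```python
from h import *
for n in("top","side"):
    im=eyes.camera(n); cv2.imwrite(f"pics/{n}1.png",im[:,:,::-1])
a=cv2.imread("pics/side1.png")[190:350,170:370];cv2.imwrite("pics/s1c.png",cv2.resize(a,None,fx=3,fy=3))
from bench import telemetry
print(telemetry.observe())
```

```text
{'time_s': 2.6167, 'q': array([ 1.66257612e+01,  2.27015295e+01, -1.56515916e+01,  5.15442823e+01,
       -2.58757286e-03,  1.66534581e+01]), 'joint_velocities': array([-0.05854048, -0.34941742,  0.12544522, -0.15318734, -0.03518437,
       -0.24433696]), 'tau': array([-7.02122552e-02, -5.68089938e+01,  2.95264059e+01,  2.01931800e-02,
       -3.08501447e-03,  1.80018257e-02]), 'eef_pos': array([0.49375451, 0.22350023, 0.10071436]), 'orientation': array([[-9.99998389e-01,  4.83037327e-04,  1.72870774e-03],
       [ 4.83848872e-04,  9.99999773e-01,  4.69064537e-04],
       [-1.72848077e-03,  4.69900214e-04, -9.99998396e-01]]), 'contact_force': array([ 0.47642442, -0.40284633,  0.38150158]), 'wrist_torque': array([ 0.00921836,  0.06661482, -0.00189563]), 'grip_width': -0.0001750718990355087}
```

View pics/s1c.png

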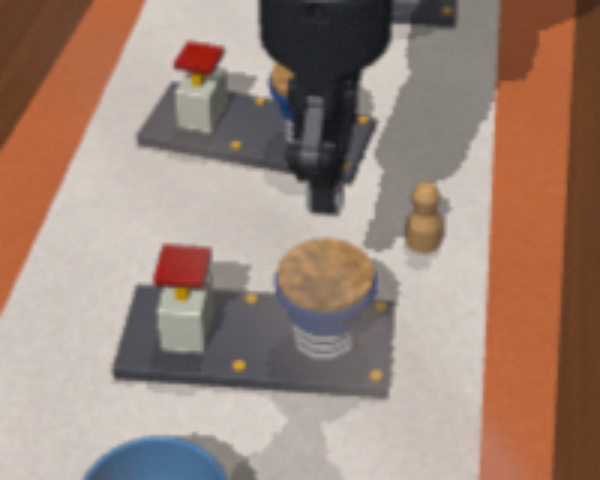

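Run:
```python
from h import *
for P in [(.493,.222,.092),(.493,.222,.1),(.493,.222,.075),(.493,.222,.119),(.493,.222,.135)]:
  print(P,proj("side",np.array(P)),proj("top",np.array(P)))
a=cv2.imread("pics/top1.png")[170:290,130:290];cv2.imwrite("pics/t1c.png",cv2.resize(a,None,fx=4,fy=4))
```

```text
(0.493, 0.222, 0.092) [278.27088763 274.36148896] [195.14484204 231.70211581]
(0.493, 0.222, 0.1) [278.27451042 271.3223929 ] [194.7226129  231.47220555]
(0.493, 0.222, 0.075) [278.26332154 280.7085497 ] [196.0274604  232.18271507]
(0.493, 0.222, 0.119) [278.28327927 263.96635315] [193.70165228 230.9162768 ]
(0.493, 0.222, 0.135) [278.29084894 257.61629422] [192.82148684 230.43701319]
```

View pics/t1c.png

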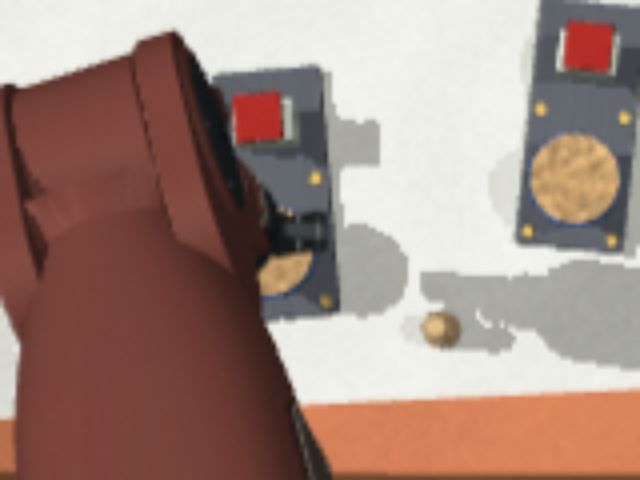

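Run:
```python
from h import *
im=eyes.camera("side"); cv2.imwrite(f"pics/side2.png",im[:,:,::-1])
a=im[190:350,170:370,::-1];cv2.imwrite("pics/s2c.png",cv2.resize(a,None,fx=3,fy=3))
```

```text
(no output)
```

View pics/s2c.png

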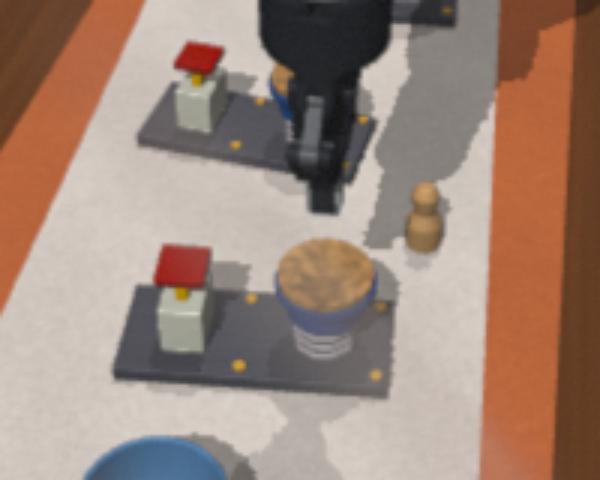

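Run:
```python
from h import *
a=cv2.imread("pics/side2.png")[180:300,240:320];b=cv2.imread("pics/top1.png")[210:250,185:225]
a=cv2.resize(a,(400,600),interpolation=2);b=cv2.resize(b,(400,400),interpolation=2)
a=cv2.convertScaleAbs(a,alpha=1.8,beta=30);b=cv2.convertScaleAbs(b,alpha=1.8,beta=30)
o=np.zeros((600,800,3),np.uint8);o[:,:400]=a;o[:400,400:]=b;cv2.imwrite("pics/z1.png",o)
for n,uv in(("side",(277.3,260.7)),("top",(206,227))):
  for z in(.075,.092,.11,.127):print(n,ray(n,uv,z).round(3))
```

```text
side [0.504 0.165 0.075]
side [0.501 0.183 0.092]
side [0.498 0.203 0.11 ]
side [0.495 0.222 0.127]
top [0.507 0.194 0.075]
top [0.505 0.192 0.092]
top [0.504 0.189 0.11 ]
top [0.502 0.187 0.127]
```

View pics/z1.png

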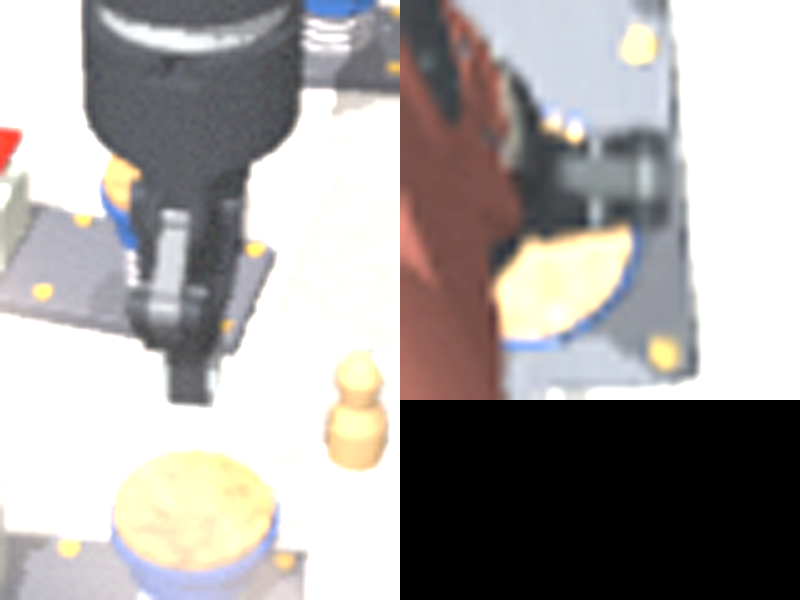

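Run:
```python
from h import *
a=cv2.imread("pics/top1.png")[215:265,200:280];cv2.imwrite("pics/z2.png",cv2.convertScaleAbs(cv2.resize(a,(800,500),interpolation=2),alpha=1.1))
s=ray("top",(220.7,237.5),0);P=np.array([.493,.222,.075]);L=(s-P)/.075;print("light per m down",L)
t=ray("top",(236.2,241),0)
for z in(.092,.11,.127):print(z,(t-L*z).round(3))
```

```text
light per m down [-0.1529401  -0.82401361 -1.        ]
0.092 [0.484 0.19  0.092]
0.11 [0.487 0.205 0.11 ]
0.127 [0.489 0.219 0.127]
```

View pics/z2.png

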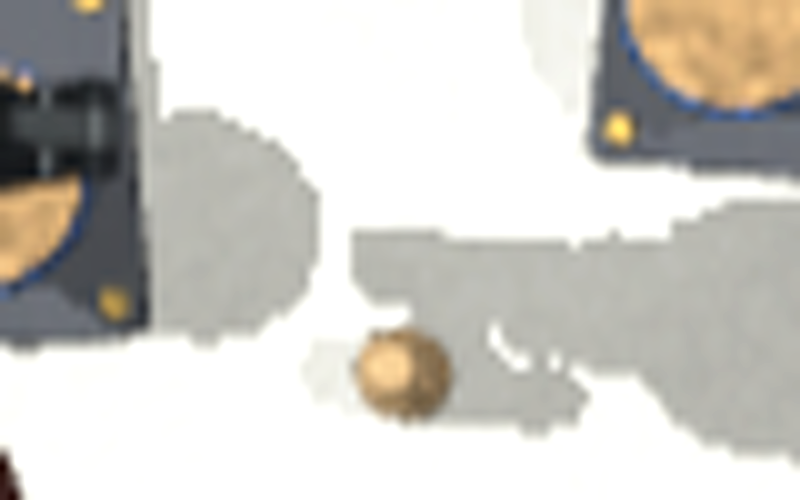

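Request:
servo_tool --plan '[[[0, 0, 0.35], 0, 1], [[0, 0, 0.35], 0, 1], [[0, 0, 0], 0, 1]]'

```text
time_s: 2.92
eef_pos: [0.4922, 0.223, 0.0843]
orientation: [[-1.0, 0.0, -0.001], [0.0, 1.0, -0.0], [0.001, -0.0, -1.0]]
contact_force: [-0.8, -0.7, 0.1]
grip_width: 0.0
```

```bash
cat > look.py <<'E'
import sys
from h import *
from bench import telemetry
k=sys.argv[1];u,v=int(sys.argv[2]),int(sys.argv[3])
F=[]
for i in range(int(sys.argv[4]) if len(sys.argv)>4 else 1):
    im=eyes.camera("side");o=telemetry.observe();F.append(o["contact_force"])
print(o["time_s"],o["eef_pos"].round(4),"F",np.mean(F,0).round(2),np.std(F,0).round(2))
a=im[v-60:v+60,u-80:u+80,::-1];cv2.imwrite(f"pics/{k}.png",cv2.resize(a,(800,600),interpolation=2))
E
python3 look.py d1 270 270 3
```

```text
3.0667 [0.4928 0.2231 0.0854] F [ 0.32  0.14 -0.07] [0.22 0.31 0.09]
```

View pics/d1.png

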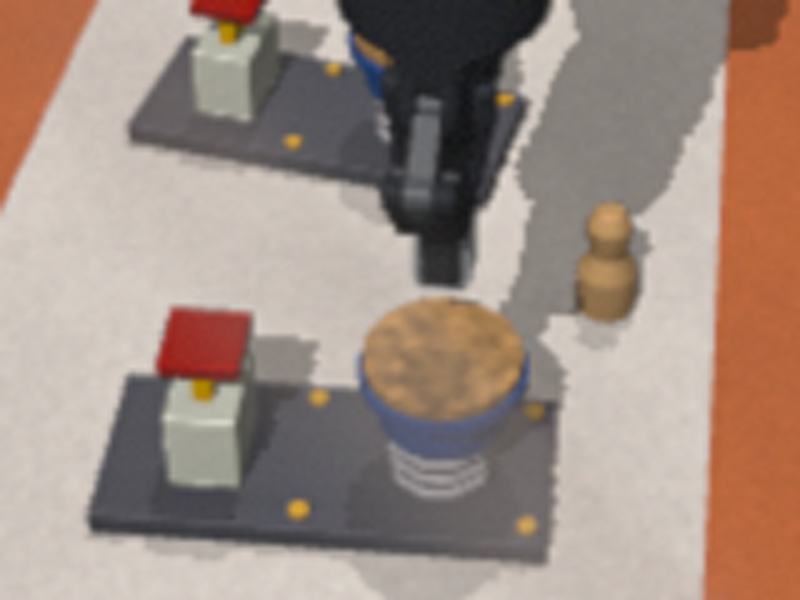

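Request:
servo_tool --plan '[[[0, 0, 0.25], 0, 1], [[0, 0, 0.25], 0, 1], [[0, 0, 0], 0, 1]]'

```text
time_s: 3.32
eef_pos: [0.4923, 0.2229, 0.0744]
orientation: [[-1.0, 0.0, -0.001], [0.0, 1.0, -0.0], [0.001, -0.0, -1.0]]
contact_force: [-0.6, 0.3, 0.1]
grip_width: 0.0002
```

```bash
python3 look.py d2 270 270 3
```

```text
3.4667 [0.4928 0.2231 0.0754] F [0.29 0.26 0.12] [0.69 0.36 0.36]
```

View pics/d2.png

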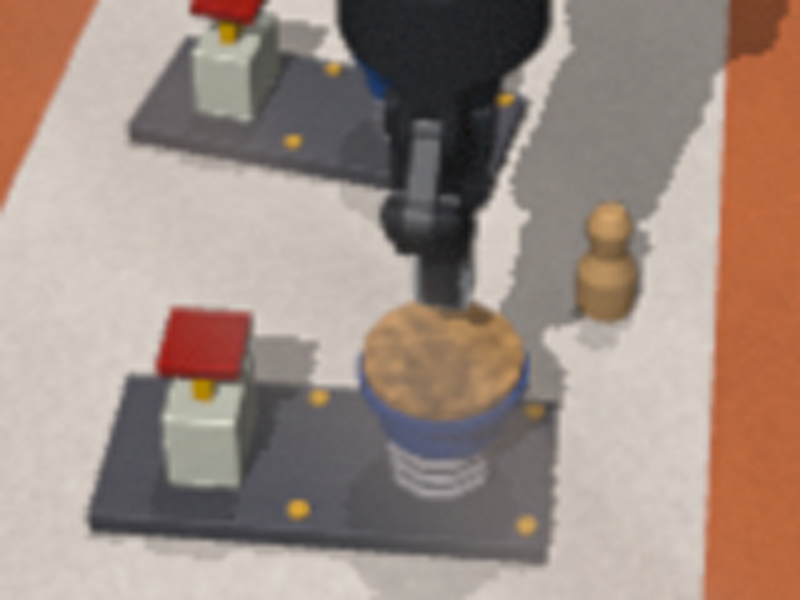

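Run:
```python
from h import *
full=lambda x,y:(190+x/5,210+y/5)
s=ray("side",full(480,314),.075);print("shadow",s)
L=np.array([-.153,-.824,-1])
for h in (0,.01,.02,.03,.04):
  print(h,"light",(s-L*h).round(3),"ray",ray("side",full(445,303),.075+h).round(3))
```

```text
shadow [0.481096   0.19763399 0.075     ]
0 light [0.481 0.198 0.075] ray [0.496 0.194 0.075]
0.01 light [0.483 0.206 0.085] ray [0.494 0.204 0.085]
0.02 light [0.484 0.214 0.095] ray [0.493 0.215 0.095]
0.03 light [0.486 0.222 0.105] ray [0.491 0.225 0.105]
0.04 light [0.487 0.231 0.115] ray [0.49  0.236 0.115]
```

Request:
servo_tool --plan '[[[0, 0, 0.25], 0, 1], [[0, 0, 0.25], 0, 1], [[0, 0, 0.25], 0, 1], [[0, 0, 0], 0, 1]]'

```text
time_s: 3.8
eef_pos: [0.4921, 0.2229, 0.0592]
orientation: [[-1.0, 0.0, -0.002], [0.0, 1.0, -0.001], [0.002, -0.001, -1.0]]
contact_force: [0.0, -1.0, -0.5]
grip_width: -0.0
```

```bash
python3 look.py d3 270 270 3
```

```text
3.95 [0.4929 0.2231 0.0604] F [-0.06 -0.07  0.48] [0.17 0.16 0.31]
```

View pics/d3.png

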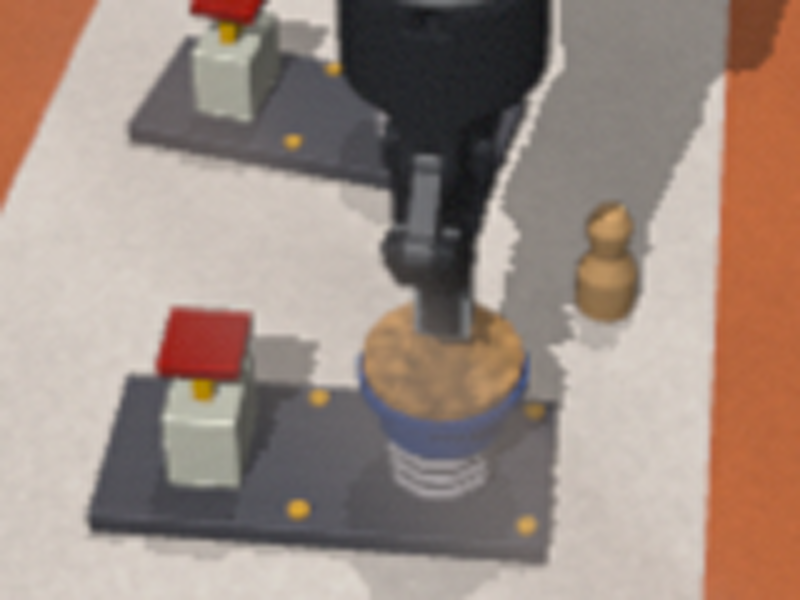

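Request:
servo_tool --plan '[[[0, 0, 0.2], 0, 1], [[0, 0, 0.1], 0, 1], [[0, 0, 0], 0, 1]]'

```text
time_s: 4.2
eef_pos: [0.4927, 0.223, 0.054]
orientation: [[-1.0, 0.0, -0.001], [0.0, 1.0, -0.0], [0.001, -0.0, -1.0]]
contact_force: [-0.8, 0.3, -0.2]
grip_width: 0.0
```

```bash
python3 look.py d4 270 270 4
```

```text
4.4 [0.493  0.2232 0.0546] F [-0.06 -0.    0.34] [0.27 0.52 0.39]
```

Request:
servo_tool --plan '[[[0, 0, 0.1], 0, 1], [[0, 0, 0.1], 0, 1], [[0, 0, 0], 0, 1]]'

```text
time_s: 4.65
eef_pos: [0.4927, 0.2231, 0.0501]
orientation: [[-1.0, 0.0, -0.0], [0.0, 1.0, -0.0], [0.0, -0.0, -1.0]]
contact_force: [-0.2, 0.1, -0.5]
grip_width: -0.0001
```

```bash
python3 look.py d5 270 270 4
```

```text
4.85 [0.493  0.2232 0.0505] F [ 0.09 -0.08  0.04] [0.65 0.57 0.53]
```

View pics/d5.png

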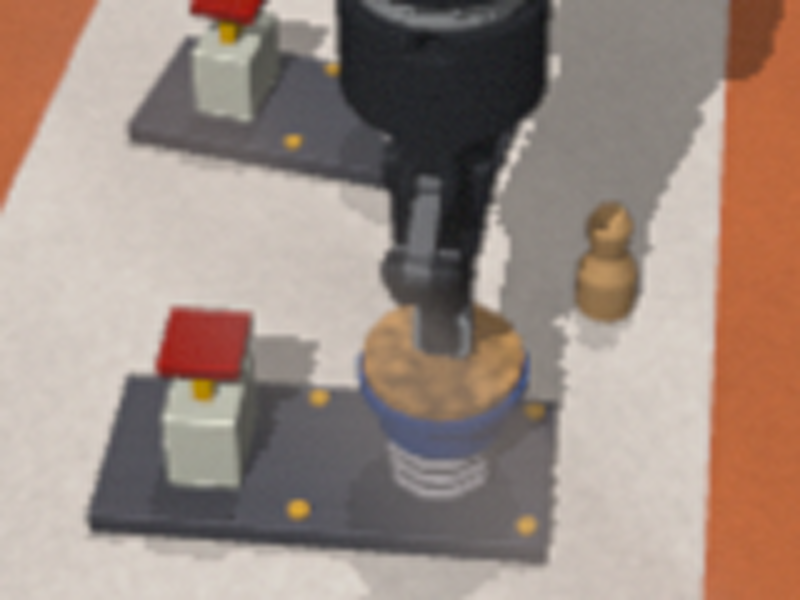

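Request:
servo_tool --plan '[[[0, 0, 0.1], 0, 1], [[0, 0, 0.05], 0, 1], [[0, 0, 0], 0, 1]]'

```text
time_s: 5.1
eef_pos: [0.4927, 0.2231, 0.0472]
orientation: [[-1.0, 0.0, -0.0], [0.0, 1.0, -0.0], [0.0, -0.0, -1.0]]
contact_force: [0.5, -0.2, -0.5]
grip_width: -0.0005
```

```bash
python3 look.py d6 270 270 4
```

```text
5.3 [0.493  0.2232 0.0475] F [-0.41 -0.11  0.3 ] [0.32 0.68 0.34]
```

Request:
servo_tool --plan '[[[0, 0, 0.1], 0, 1], [[0, 0, 0.05], 0, 1], [[0, 0, 0], 0, 1]]'

```text
time_s: 5.55
eef_pos: [0.4927, 0.2231, 0.0442]
orientation: [[-1.0, 0.0, -0.0], [0.0, 1.0, -0.0], [0.0, -0.0, -1.0]]
contact_force: [0.7, 0.4, -1.3]
grip_width: -0.0001
```

```bash
python3 look.py d7 270 270 4
```

```text
5.75 [0.493  0.2232 0.0445] F [-0.27 -0.04  0.14] [0.27 0.37 0.54]
```

View pics/d7.png

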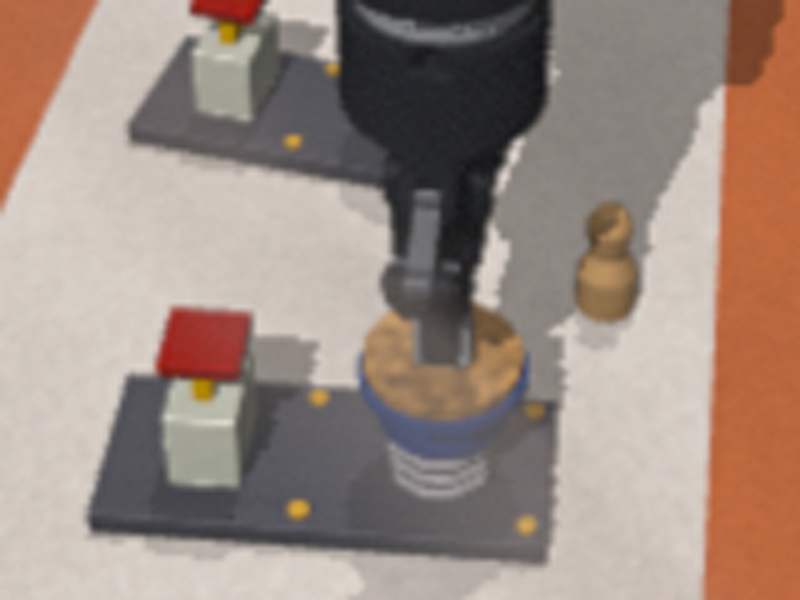

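Request:
servo_tool --plan '[[[0, 0, 0.1], 0, 1], [[0, 0, 0.05], 0, 1], [[0, 0, 0], 0, 1]]'

```text
time_s: 6.0
eef_pos: [0.4932, 0.2232, 0.0415]
orientation: [[-1.0, 0.0, 0.0], [0.0, 1.0, 0.0], [-0.0, 0.0, -1.0]]
contact_force: [0.3, 0.6, 2.7]
grip_width: -0.0004
```

```bash
python3 look.py d8 270 270 4
```

```text
6.2 [0.4932 0.2232 0.0417] F [0.79 0.21 2.61] [0.67 0.34 0.27]
```

Request:
servo_tool --plan '[[[0, 0, 0.1], 0, 1], [[0, 0, 0.05], 0, 1], [[0, 0, 0], 0, 1]]'

```text
time_s: 6.45
eef_pos: [0.4932, 0.2232, 0.0385]
orientation: [[-1.0, 0.0, 0.001], [0.0, 1.0, 0.0], [-0.001, 0.0, -1.0]]
contact_force: [0.7, 0.5, 5.6]
grip_width: 0.0001
```

```bash
python3 look.py d9 270 270 4
```

```text
6.65 [0.4932 0.2232 0.0387] F [0.32 0.44 5.33] [0.45 0.44 0.21]
```

View pics/d9.png

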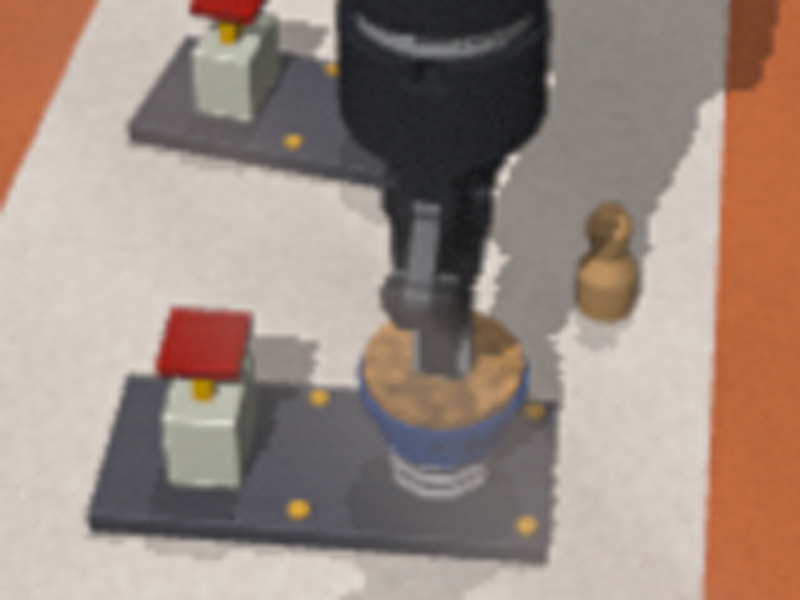

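Request:
servo_tool --plan '[[[0, 0, 0.15], 0, 1], [[0, 0, 0.12], 0, 1], [[0, 0, 0], 0, 1]]'

```text
time_s: 6.9
eef_pos: [0.4933, 0.2233, 0.0333]
orientation: [[-1.0, 0.0, 0.001], [0.0, 1.0, 0.0], [-0.001, 0.0, -1.0]]
contact_force: [-1.5, -0.2, 11.1]
grip_width: 0.0005
```

```bash
python3 look.py d10 270 270 3
```

```text
7.05 [0.4933 0.2233 0.0336] F [-1.07 -0.28 10.34] [0.05 0.18 0.37]
```

Request:
servo_tool --plan '[[[0, 0, -0.5], 0, 1], [[0, 0, -0.5], 0, 1], [[0, 0, -1], 0, 1], [[0, 0, -1], 0, 1], [[0, 0, 0], 0, 1]]'

```text
time_s: 7.47
eef_pos: [0.4946, 0.2237, 0.0965]
orientation: [[-1.0, -0.0, 0.004], [-0.0, 1.0, 0.001], [-0.004, 0.001, -1.0]]
contact_force: [0.9, 0.1, -1.3]
grip_width: 0.0002
```

```bash
python3 look.py d11 270 270 3
```

```text
7.6167 [0.4925 0.223  0.0928] F [ 0.2   0.06 -0.73] [0.7  0.33 0.2 ]
```

View pics/d11.png

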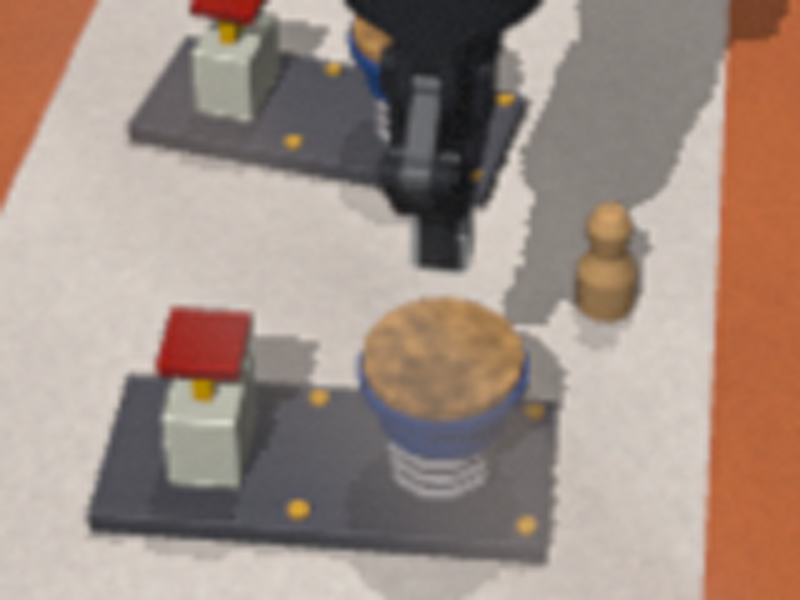

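Request:
servo_tool --plan '[[[-0.2, -0.6, 0], 0, 1], [[-0.2, -1, 0], 0, 1], [[-0.2, -1, 0], 0, 1], [[-0.2, -1, 0], 0, 1], [[-0.2, -1, 0], 0, 1]]'

```text
time_s: 8.03
eef_pos: [0.5122, 0.1295, 0.092]
orientation: [[-1.0, -0.0, -0.002], [-0.0, 1.0, -0.0], [0.002, -0.0, -1.0]]
contact_force: [0.1, 0.8, -0.3]
grip_width: -0.0002
```

Request:
servo_tool --plan '[[[-0.2, -1, 0], 0, 1], [[-0.2, -1, 0], 0, 1], [[-0.2, -1, 0], 0, 1], [[-0.2, -1, 0], 0, 1], [[-0.2, -1, 0], 0, 1]]'

```text
time_s: 8.45
eef_pos: [0.5321, 0.0295, 0.0921]
orientation: [[-1.0, 0.0, -0.002], [0.0, 1.0, -0.0], [0.002, -0.0, -1.0]]
contact_force: [0.1, 0.2, 0.2]
grip_width: -0.0003
```

Request:
servo_tool --plan '[[[-0.2, -1, 0.2], 0, 1], [[0, -0.3, 0.5], 0, 1], [[0, 0, 0.8], 0, 1], [[0, 0, 0.4], 0, 1], [[0, 0, 0], 0, 1]]'

```text
time_s: 8.87
eef_pos: [0.5345, 0.0054, 0.0525]
orientation: [[-1.0, 0.0, -0.005], [0.0, 1.0, 0.001], [0.005, 0.001, -1.0]]
contact_force: [0.3, 0.1, 0.4]
grip_width: -0.0002
```

```bash
python3 look.py m1 270 210 2
```

```text
8.9667 [0.5362 0.0055 0.0546] F [ 0.31 -0.14  0.75] [0.35 0.75 0.12]
```

View pics/m1.png

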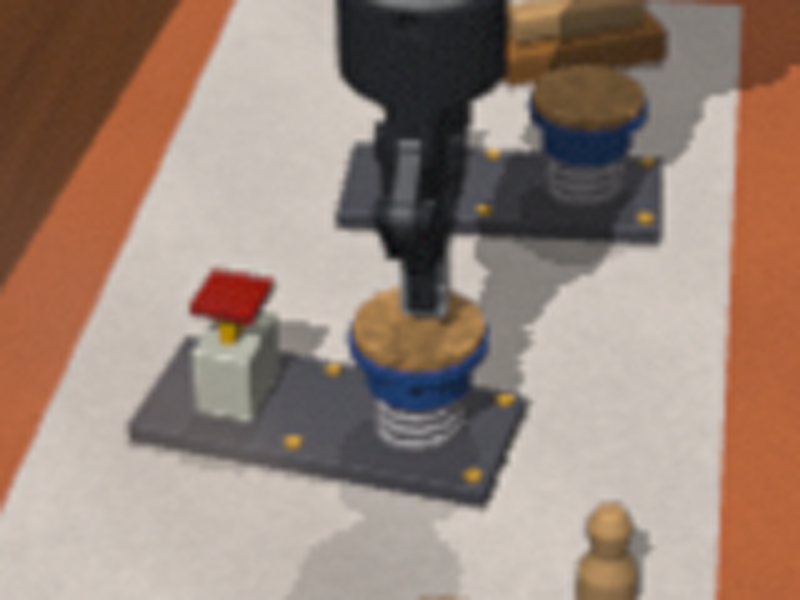

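Request:
servo_tool --plan '[[[0, 0, 0.3], 0, 1], [[0, 0, 0.3], 0, 1], [[0, 0, 0.2], 0, 1], [[0, 0, 0], 0, 1]]'

```text
time_s: 9.3
eef_pos: [0.5371, 0.0054, 0.0386]
orientation: [[-1.0, -0.0, 0.0], [-0.0, 1.0, 0.0], [-0.0, 0.0, -1.0]]
contact_force: [1.9, 0.3, 2.4]
grip_width: 0.0002
```

```bash
python3 look.py m2 270 210 4
```

```text
9.5 [0.5371 0.0053 0.0394] F [0.62 1.27 1.59] [0.29 0.34 0.39]
```

Request:
servo_tool --plan '[[[0, 0, 0.15], 0, 1], [[0, 0, 0.1], 0, 1], [[0, 0, 0], 0, 1]]'

```text
time_s: 9.75
eef_pos: [0.5371, 0.0052, 0.0339]
orientation: [[-1.0, 0.0, 0.0], [0.0, 1.0, 0.0], [-0.0, 0.0, -1.0]]
contact_force: [1.3, 1.2, 3.3]
grip_width: 0.0
```

```bash
python3 look.py m3 270 210 4
```

```text
9.95 [0.5371 0.0052 0.0342] F [1.35 1.93 2.95] [0.15 0.33 0.38]
```

View pics/m3.png

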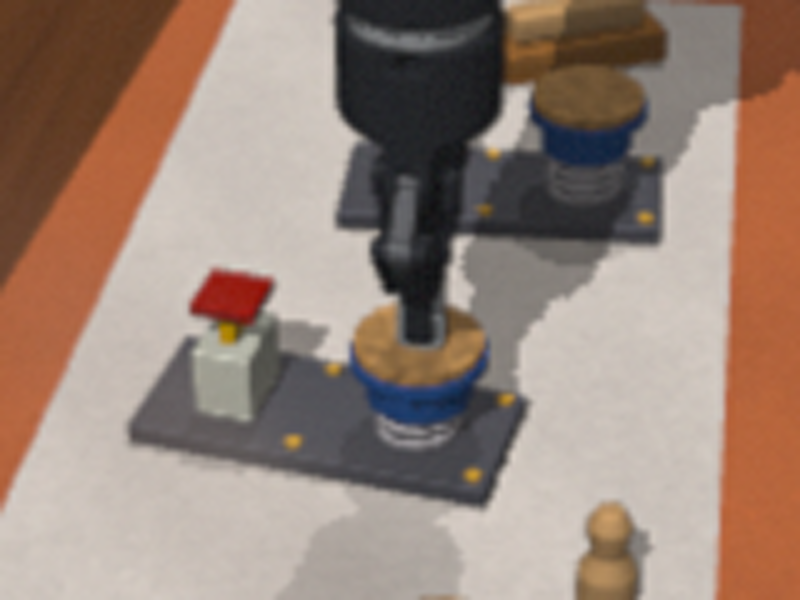

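Request:
servo_tool --plan '[[[0, 0, 0.04], 0, 1], [[0, 0, 0], 0, 1], [[0, 0, -0.3], 0, 1], [[0, 0, -0.5], 0, 1], [[0, 0, -1], 0, 1]]'

```text
time_s: 10.37
eef_pos: [0.5349, 0.005, 0.0685]
orientation: [[-1.0, 0.0, -0.004], [0.0, 1.0, -0.0], [0.004, -0.0, -1.0]]
contact_force: [0.2, 0.8, -0.1]
grip_width: 0.0002
```

Request:
servo_tool --plan '[[[0, 0, -1], 0, 1], [[0, 0, 0], 0, 1], [[0, 0, 0], 0, 1]]'

```text
time_s: 10.62
eef_pos: [0.5376, 0.0048, 0.0907]
orientation: [[-1.0, 0.0, 0.002], [0.0, 1.0, -0.001], [-0.002, -0.001, -1.0]]
contact_force: [-0.5, 0.9, 0.0]
grip_width: 0.0
```

```bash
python3 look.py m4 270 210 2
```

```text
10.7167 [0.5364 0.0051 0.0891] F [-0.77 -0.49 -0.16] [0.09 0.06 0.36]
```

View pics/m4.png

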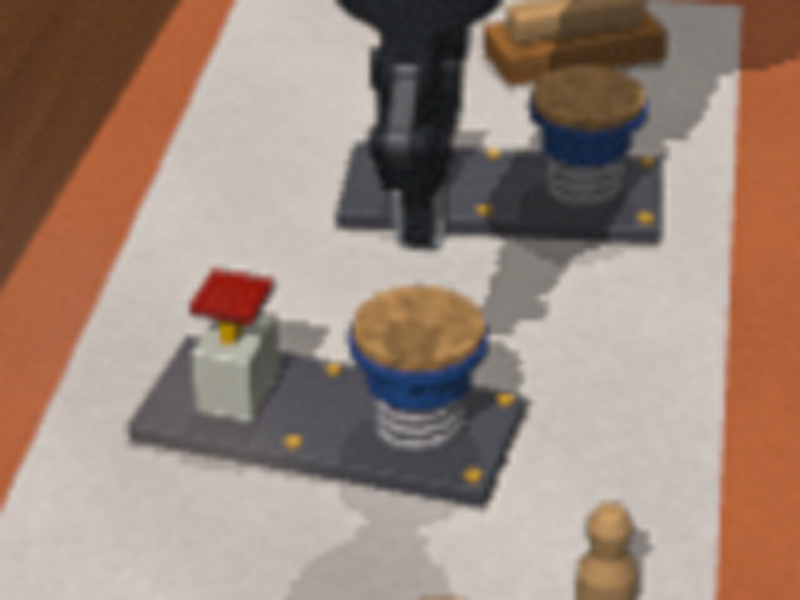

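Request:
servo_tool --plan '[[[0.25, -0.65, 0], 0, 1], [[0.25, -1, 0], 0, 1], [[0.25, -1, 0], 0, 1], [[0.25, -1, 0], 0, 1], [[0.25, -1, 0], 0, 1]]'

```text
time_s: 11.13
eef_pos: [0.5106, -0.0885, 0.0883]
orientation: [[-1.0, -0.0, -0.002], [-0.0, 1.0, 0.0], [0.002, 0.0, -1.0]]
contact_force: [-0.3, -0.4, -0.1]
grip_width: -0.0
```

Request:
servo_tool --plan '[[[0.25, -1, 0], 0, 1], [[0.25, -1, 0], 0, 1], [[0.25, -1, 0], 0, 1], [[0.25, -1, 0], 0, 1], [[0.25, -1, 0], 0, 1]]'

```text
time_s: 11.55
eef_pos: [0.4857, -0.1884, 0.0884]
orientation: [[-1.0, 0.0, -0.002], [0.0, 1.0, 0.001], [0.002, 0.001, -1.0]]
contact_force: [0.2, -0.5, 0.7]
grip_width: 0.0003
```

Request:
servo_tool --plan '[[[0.25, -1, 0], 0, 1], [[0.1, -1, 0.5], 0, 1], [[0, 0, 0.8], 0, 1], [[0, 0, 0.4], 0, 1], [[0, 0, 0], 0, 1]]'

```text
time_s: 11.97
eef_pos: [0.4779, -0.2266, 0.0529]
orientation: [[-1.0, 0.001, -0.004], [0.001, 1.0, 0.003], [0.004, 0.003, -1.0]]
contact_force: [-0.6, -0.0, 0.8]
grip_width: -0.0001
```

```bash
python3 look.py r1 290 170 2
```

```text
12.0667 [ 0.4793 -0.227   0.0549] F [0.16 0.05 0.59] [0.11 0.12 0.34]
```

View pics/r1.png

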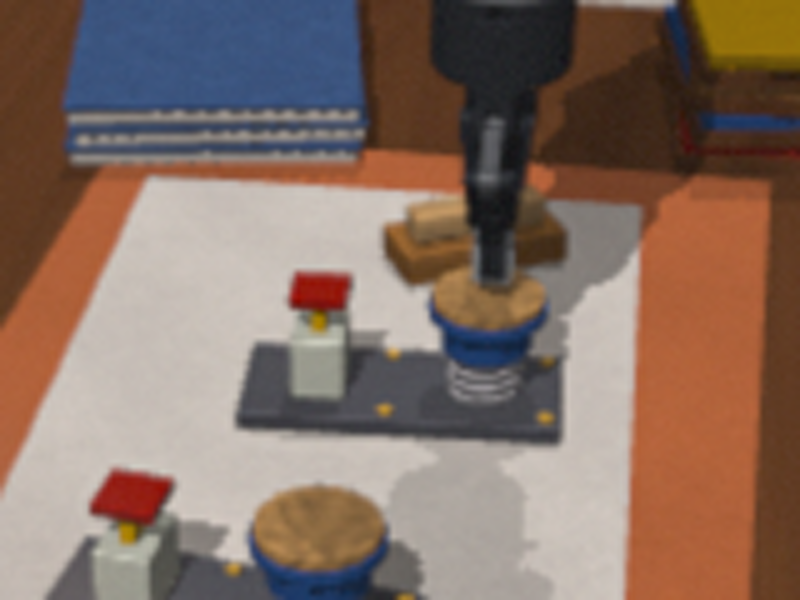

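Over the right pad, with the tip at about (490,280) in the crop. Pressing the same way.

Request:
servo_tool --plan '[[[0, 0, 0.3], 0, 1], [[0, 0, 0.3], 0, 1], [[0, 0, 0.23], 0, 1], [[0, 0, 0], 0, 1]]'

```text
time_s: 12.4
eef_pos: [0.4804, -0.2277, 0.0383]
orientation: [[-1.0, -0.0, 0.001], [-0.0, 1.0, -0.0], [-0.001, -0.0, -1.0]]
contact_force: [1.9, 0.4, 3.6]
grip_width: 0.0002
```

```bash
python3 look.py r2 290 170 4
```

```text
12.6 [ 0.4804 -0.2277  0.0391] F [2.28 1.41 3.42] [0.2  0.6  0.54]
```

Request:
servo_tool --plan '[[[0, 0, 0.15], 0, 1], [[0, 0, 0.12], 0, 1], [[0, 0, 0], 0, 1]]'

```text
time_s: 12.85
eef_pos: [0.4804, -0.2278, 0.0332]
orientation: [[-1.0, -0.0, 0.001], [-0.0, 1.0, 0.0], [-0.001, 0.0, -1.0]]
contact_force: [2.0, 2.1, 7.0]
grip_width: 0.0001
```

```bash
python3 look.py r3 290 170 4
```

```text
13.05 [ 0.4804 -0.2278  0.0335] F [1.92 2.9  5.74] [0.18 0.29 0.38]
```

View pics/r3.png

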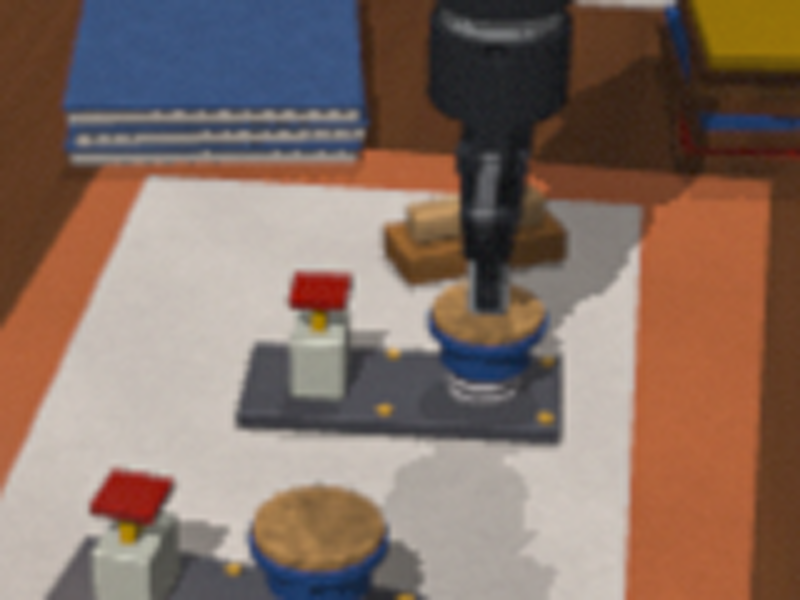

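Request:
servo_tool --plan '[[[0, 0, -0.4], 0, 1], [[0, 0, -0.6], 0, 1], [[0, 0, -1], 0, 1], [[0, 0, -1], 0, 1], [[0, 0, -0.5], 0, 1]]'

```text
time_s: 13.47
eef_pos: [0.48, -0.2284, 0.1053]
orientation: [[-1.0, 0.0, 0.001], [0.0, 1.0, -0.001], [-0.001, -0.001, -1.0]]
contact_force: [0.8, -0.4, 0.5]
grip_width: -0.0001
```

```bash
python3 look.py r4 290 170 2
```

```text
13.5667 [ 0.4806 -0.2286  0.1048] F [ 0.71 -0.4   0.58] [0.16 0.08 1.13]
```

Request:
servo_tool --plan '[[[-0.6, 0.8, 0], 0, 1], [[-0.7, 1, 0], 0, 1], [[-0.7, 1, 0], 0, 1], [[-0.7, 1, 0], 0, 1], [[-0.7, 1, 0], 0, 1]]'

```text
time_s: 13.98
eef_pos: [0.5475, -0.1308, 0.1019]
orientation: [[-1.0, 0.001, -0.002], [0.001, 1.0, 0.0], [0.002, 0.0, -1.0]]
contact_force: [0.4, 0.3, 0.7]
grip_width: 0.0002
```

Request:
servo_tool --plan '[[[-0.7, 1, 0], 0, 1], [[-0.7, 1, 0], 0, 1], [[-0.7, 1, 0], 0, 1], [[-0.7, 1, 0], 0, 1], [[-0.7, 1, 0], 0, 1]]'

```text
time_s: 14.4
eef_pos: [0.6175, -0.0308, 0.1016]
orientation: [[-1.0, 0.0, -0.002], [0.0, 1.0, 0.0], [0.002, 0.0, -1.0]]
contact_force: [0.6, 0.3, -0.5]
grip_width: -0.0001
```

View pics/r4.png

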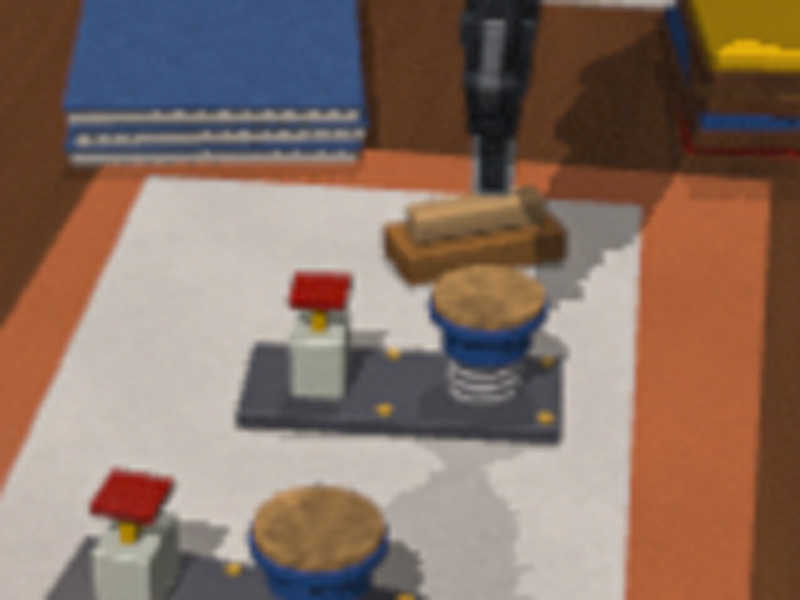

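Request:
servo_tool --plan '[[[-0.55, 1, 0], 0, 1], [[-0.2, 0.15, 0.5], 0, 1], [[0, 0, 0.9], 0, 1], [[0, 0, 0.8], 0, 1], [[0, 0, 0], 0, 1]]'

```text
time_s: 14.82
eef_pos: [0.6295, -0.0088, 0.0545]
orientation: [[-1.0, 0.0, -0.007], [0.0, 1.0, 0.0], [0.007, 0.0, -1.0]]
contact_force: [-1.6, 1.2, -0.6]
grip_width: -0.0004
```

```bash
python3 look.py t1 250 210 3
```

```text
14.9667 [ 0.6325 -0.0093  0.059 ] F [0.21 0.23 0.22] [0.15 0.84 0.69]
```

View pics/t1.png

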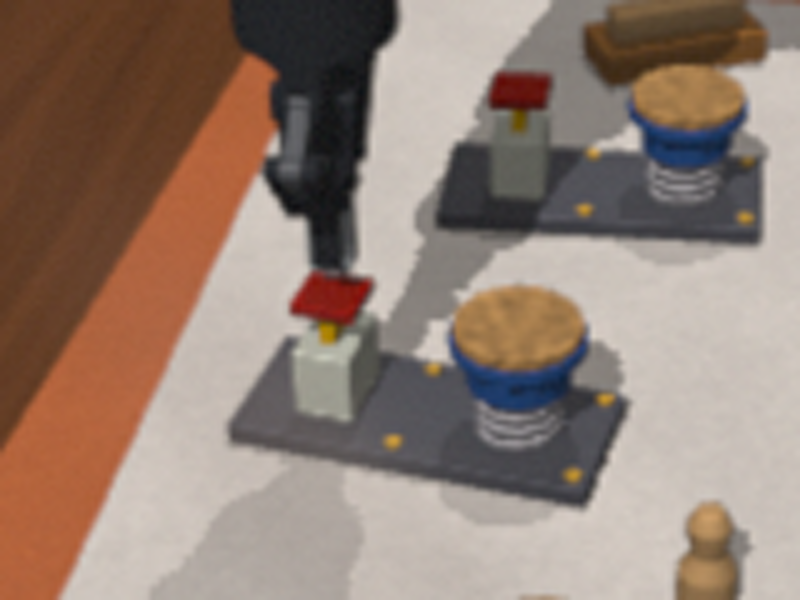

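Request:
servo_tool --plan '[[[0, 0.05, 0.5], 0, 1], [[0, 0, 0.3], 0, 1], [[0, 0, 0.3], 0, 1], [[0, 0, 0.2], 0, 1], [[0, 0, 0], 0, 1]]'

```text
time_s: 15.38
eef_pos: [0.6328, -0.0079, 0.0327]
orientation: [[-1.0, 0.0, -0.0], [0.0, 1.0, -0.0], [0.0, -0.0, -1.0]]
contact_force: [-0.0, 0.3, 0.7]
grip_width: 0.0003
```

```bash
python3 look.py t2 250 210 3
```

```text
15.5333 [ 0.6325 -0.0078  0.0331] F [-0.22  0.41  0.4 ] [0.19 0.4  0.29]
```

View pics/t2.png

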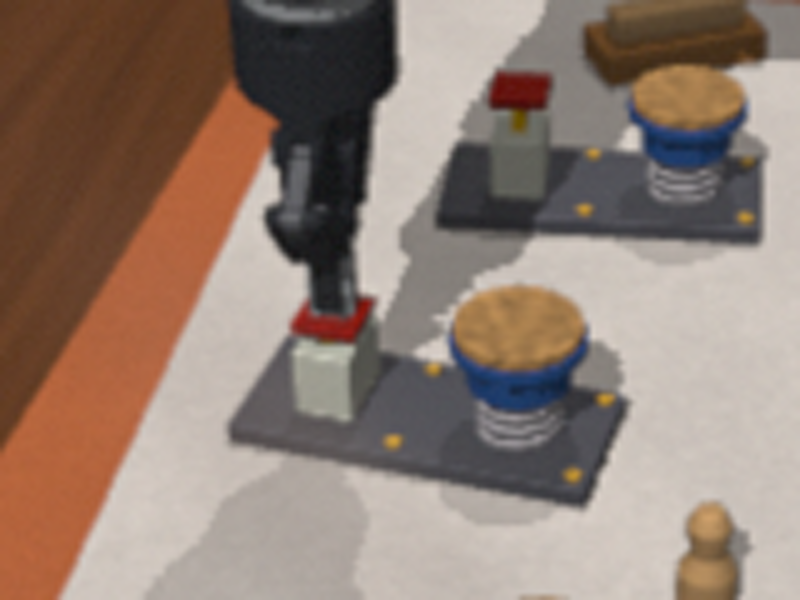

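Request:
servo_tool --plan '[[[0, 0, 0.15], 0, 1], [[0, 0, 0.1], 0, 1], [[0, 0, 0.05], 0, 1]]'

```text
time_s: 15.78
eef_pos: [0.633, -0.0078, 0.0272]
orientation: [[-1.0, 0.0, 0.0], [0.0, 1.0, 0.0], [-0.0, 0.0, -1.0]]
contact_force: [-0.3, 1.1, 4.6]
grip_width: 0.0001
```

Request:
servo_tool --plan '[[[0, 0, 0.05], 0, 1]]'

```text
time_s: 15.87
eef_pos: [0.6329, -0.0078, 0.0263]
orientation: [[-1.0, -0.0, -0.0], [-0.0, 1.0, 0.0], [0.0, 0.0, -1.0]]
contact_force: [-1.0, 0.4, 3.3]
grip_width: 0.0004
```

Request:
servo_tool --plan '[[[0, 0, 0.05], 0, 1]]'

```text
time_s: 15.95
eef_pos: [0.6332, -0.0078, 0.0259]
orientation: [[-1.0, -0.0, 0.001], [-0.0, 1.0, -0.0], [-0.001, -0.0, -1.0]]
contact_force: [-4.9, 0.3, 17.2]
grip_width: 0.0
```

Force rises sharply at z = 0.0259, so the tag is on its stop. Lifting off.

Request:
servo_tool --plan '[[[0, 0, 0], 0, 1], [[0, 0, -0.4], 0, 1], [[0, 0, -0.6], 0, 1], [[0, 0, -1], 0, 1], [[0, 0, -1], 0, 1]]'

```text
time_s: 16.37
eef_pos: [0.6323, -0.0078, 0.0855]
orientation: [[-1.0, 0.0, -0.002], [0.0, 1.0, 0.0], [0.002, 0.0, -1.0]]
contact_force: [-0.4, -0.3, -0.6]
grip_width: -0.0001
```

Request:
servo_tool --plan '[[[0, 0, -1], 0, 1], [[0, 0, -1], 0, 1], [[0, 0, -1], 0, 1], [[0, 0, 0], 0, 1], [[0, 0, 0], 0, 1]]'

```text
time_s: 16.78
eef_pos: [0.6337, -0.008, 0.1464]
orientation: [[-1.0, 0.0, 0.002], [0.0, 1.0, -0.0], [-0.002, -0.0, -1.0]]
contact_force: [-0.5, -0.7, -0.5]
grip_width: -0.0001
```

```bash
python3 look.py t3 250 210 2
python3 - <<'E'
from h import *
for n in("top","side"):
    im=eyes.camera(n); cv2.imwrite(f"pics/{n}9.png",im[:,:,::-1])
    print(n)
    for b in blobs(n,im,(0,170,90),(4,255,255),40,170,.074,(174,170,90),(180,255,255)):print(*b)
    d=cv2.absdiff(im[:,:,::-1].copy(),cv2.imread(f"pics/{n}0.png"))
E
```

```text
16.8833 [ 0.6324 -0.0078  0.1444] F [-0.19 -0.39  0.2 ] [0.13 0.63 0.01]
top
[194.  198.7] [188, 193, 12, 12, 120] [0.5884 0.2268 0.074 ]
[352.7 199.3] [347, 194, 12, 12, 121] [ 0.5748 -0.2232  0.074 ]
side
[442.8  28.3] [422, 25, 41, 7, 157] [-0.1661 -2.063   0.074 ]
[273.5 167.3] [269, 165, 10, 5, 43] [ 0.5749 -0.2213  0.074 ]
[236.3 214.6] [229, 210, 15, 10, 100] [0.6257 0.0174 0.074 ]
[228.3 279.8] [222, 273, 15, 13, 126] [0.5906 0.2338 0.074 ]
```

View pics/t3.png

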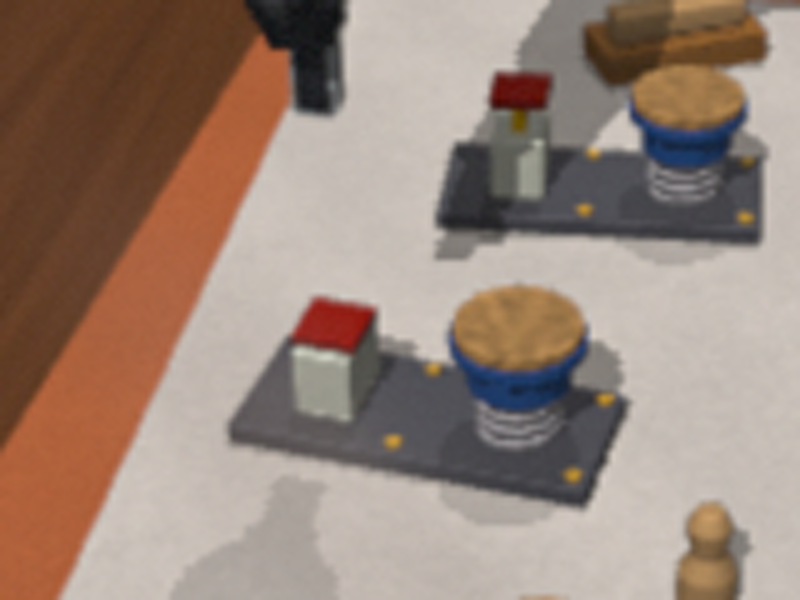

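View pics/side9.png

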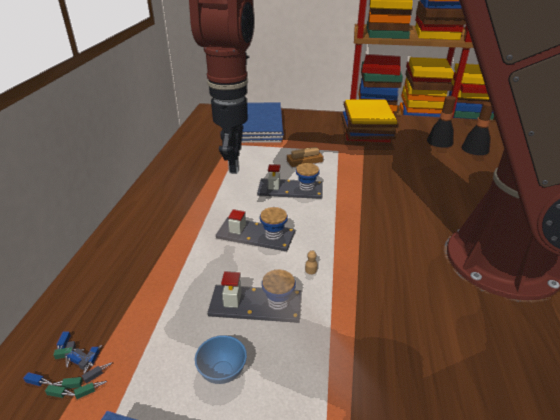

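The middle tag's cap at (236,215) sits on its guide block. The left and right tags are up, with their yellow stems visible. All the pads are up, and the seal, bowl and rubbing block are where they were. The robot is clear of everything.

```bash
python3 -c "
from bench import workorder
print(workorder.hand_in())"
```

```text
the job is handed in; nothing more can be done
None
```

The middle pad is the softest, and its tag is now pushed fully down. I handed the job in at about 17 s of the 48 s allowed.

I pressed each pad about a centimetre, left to right, and let it spring back:

| Pad | Force at about 9–10 mm down |
|---|---|
| Left | about 10.3 N |
| Middle | about 3.0 N |
| Right | about 5.7 N |

- **Middle tag:** I pushed it until the force jumped to about 17 N at its stop, then lifted clear.
- **Last pictures:** the middle cap sits on its guide block and the other two tags are up. All three pads are back up. The seal, bowl and rubbing block look unmoved in the picture, though I did not measure them.
- **Disagreement:** first contact with the left pad came with the reported tool height about 40 mm lower than the stated fingertip length implies. I therefore found contact by force and pictures on the left pad, and used that height for the other presses.
- **Side forces:** I also saw sideways readings of about 2–5 N while pressing the middle and right pads and the tag. They did not change which pad was softest.

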